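# Hold the sprung stencil arm over a tile

## Robot

A 6-joint arm with a two-finger parallel gripper is mounted at the origin on the work surface; the furniture and walls round the work are solid. World frame = base frame: x ahead of the robot, y to its left, z up, the work surface at z = 0. Lengths are in m, angles in rad, forces in N, time in s.
With the tool pointing down it reaches from about 0.275 to 0.875 m from the base axis. Payload 12.5 kg.
Tool frame: the origin (TCP) lies on the centre line of the jaws, within the pads' length; the fingertips stand r.finger_overhang ahead of it and the grasp point (between the pads) lies 3 mm ahead of it (r.finger_overhang is the distance from the TCP to the fingertips, in m); z points along the fingers, y is the direction in which the jaws open and shut (so a half turn about z gives the same grasp; the last joint's range is limited). The gripper opens to 85 mm and grips with 20 to 120 N. Pads are 22 mm wide; open, the fingers measure 114 mm over their backs; the gripper's body (76 mm by 85 mm) begins 54 mm behind the grasp point. The pads swing forward as they close: fully open they stand 13 mm farther back than shut.
Start: joints at [-1.302, 0.351, 1.652, -0, 1.139, -0.085], TCP at [0.191, -0.516, 0.253] pointing down, gripper open.
Joint ranges: [-2.75, 2.75], [-0.79, 2.1], [0.01, 2.65], [-1.57, 4.71], [0.07, 3.14], [-2.87, 2.87]. Speed limits (rad/s): [2.22, 2.22, 2.79, 3.14, 3.14, 3.14].

## Interface

Orientations are given as a unit quaternion [x, y, z, w].
In Python, from cell import r, optics gives the robot as it stands. The module is installed in compiled form; this text tells all that it offers. Calls block until the motion is done:
- r.move_to(position, orientation): joint-space move of the TCP to a pose.
- r.move_linear(position, rot=None, vel=0.15): straight line of the TCP; rot=None keeps the orientation; vel is the mean speed in m/s.
- r.set_joints(angles): joint-space move.
- r.set_gripper(opening, squeeze=None): opening from 0.0 (shut) to 1.0 (fully open); squeeze is the grip in N (None keeps the last); returns when the fingers have stopped.
- r.sleep(seconds).
- r.inverse_kinematics(position, orientation): joint angles nearest the present ones, or None.
- optics.get_image(name): name is "scene" or "top"; returns a dict with "pixels" (384x512x3 uint8, red, green, blue), "depth" (384x512 float32, m along the optical axis (not along the pixel's ray), 0 where there is no reading), "fx", "fy", "cx", "cy" (pixels), "D" ([k1, k2, p1, p2, k3] as OpenCV has them; the pictures are not rectified), "camera_from_world" (4x4, takes a point from world to camera coordinates). Camera axes: x right, y down, z forward; pixel columns grow to the right and rows downward; lengths in m; the calibration is good to about 2 mm. A picture is of the moment at which its call begins.
A pose or a line that the arm cannot do raises r.PlanningError and nothing moves.
- r.hand_in(): hands the job in, once; it reports no verdict.
Readings, each from a call of its own:
- r.current_t(): time.
- r.current_q(): joint angles.
- r.current_qvel(): joint speeds.
- r.current_effort(): joint torques, N m.
- r.current_tool_pos(): TCP position.
- r.current_ee_rot(): TCP orientation.
- r.current_contact_force(): force on the tool from outside, world axes, zero at the start.
- r.current_torque(): the same for the moment, N m.
- r.current_opening(): opening from 0.0 (shut) to 1.0 (fully open).
Only numpy, scipy, OpenCV 4.12 (cv2) and the standard library are available. Lean on these libraries where they do the work, as an engineer would, in place of code of your own. Each camera call takes 0.05 s, during which the arm holds its last target.

## Task

I want to spray the loose clay tile through the stencil: lay it flat in the pin nest of the spraying jig and let go of it, pinching it only lightly because it is unfired and cracks. Then take the jig's sprung stencil arm by its upright post, swing it over the tile against its spring until it is hard up against its stop, and finish still holding it there, since it flies back if let go. Do not knock over the blue-grey cup that stands by the jig.

Things in the scene. Friction and masses are not known exactly. Their poses are not given: they have to be found in the camera images.
- tile_mid (a point): Centre of the loose tile, the only one lying by itself: cream, 60 x 42 x 8 mm, about 30 g, flat on the bench; this point is 4 mm above its underside. x runs along the 60 mm side, y along the 42 mm side, z up. Fragile: it cracks if the fingers press on it with more than 30 N each; 5 to 15 N of grip is right
- jig: Spraying jig, screwed down: plywood board 112 x 205 x 10 mm. Origin at bench height on the vertical pivot axis of the stencil arm. Its -y points from the pivot along the board to the nest (100 mm from the pivot); board from y = +32 to -172, x -56 to +56 mm. The arm rests swung back to the +x side; the 42 mm high stop post is at x = -13, y = -40 mm
- nest (a point): Centre of the tile seat, on its upper face 16 mm above the bench; axes as the jig's. The tile lies on it with its 60 mm side along y. Eight steel pins, 8 mm thick, tops 26 mm above the bench (last 6 mm tapered to 3 mm), leave the tile 3 mm play all round. They stand at x +-28, y +-25 mm (fingers fit between) and x +-12, y +-37 mm from here
- grip_post: Upright wooden post on the free end of the stencil arm, by which it is held: 16 mm diameter, from 39 to 89 mm above the bench, with a steel collar 22 mm wide and 3 mm high at its foot. Origin: its centre, 64 mm above the bench and 152 mm from the pivot axis. It spins freely about its own upright axis, like a crank grip
- stencil_arm (a joint): Angle of the aluminium stencil arm about its pivot: 0 at rest, 1.25 rad at the stop, where it points along the jig's -y over the nest (the post goes clockwise seen from above). A spring pulls it to 0: 1.3 N at the post at rest, 4 N at the stop. It is 34 to 39 mm above the bench; its 54 x 74 mm frame clears the seated tile by 10 mm
- grey_cup: Blue-grey glazed cup, 83 mm wide, 65 mm high, a bystander; origin at the centre of its foot, z up
There are look-alikes about, which are no part of the job. What is shaped like the part that bears tile_mid but orange is not meant.

How it is judged:
By the outcome, as a careful person would: the job done as asked, in the order asked, and still so for the second after the job is handed in, while the arm keeps its last pose, push and grip.
It also fails if it takes over 56 s, if anything falls off the work surface, if the arm or the gripper's body presses on something with over 40 N, if the wrist force passes 120 N, or if a joint passes its speed limit or range.

## Working session

There is one attempt and no reset: what is moved stays moved. The work goes in short steps, each a Python script; the robot and the scene stay as the last script left them, time stands still between calls to the robot, and variables do not carry over. Pictures are saved under pics/ and viewed, and the job is handed in when it is done.

```bash
mkdir -p pics; ls
python3 - <<'E'
from cell import r, optics
import cv2,numpy as np
for n in("scene","top"):
    d=optics.get_image(n); cv2.imwrite(f"pics/{n}0.png",cv2.resize(d["pixels"][:,:,::-1],(800,600)))
    np.savez(f"pics/{n}0.npz",**{k:np.array(v) for k,v in d.items()})
    print(n,d["fx"],d["fy"],d["cx"],d["cy"],d["D"]);print(np.round(d["camera_from_world"],4).tolist())
print(r.current_t(),r.current_ee_rot(),r.finger_overhang,r.current_opening(),r.current_contact_force())
E
```

```text
pics
scene 381.0643027515405 381.0643027515405 255.05746104313147 191.22188990827473 [0.02210908 0.         0.         0.         0.        ]
[[0.8543, -0.5198, -0.0043, -0.3516], [-0.332, -0.5393, -0.7739, 0.189], [0.4, 0.6625, -0.6333, 1.1416], [0.0, 0.0, 0.0, 1.0]]
top 409.3027862851986 409.3027862851986 255.28508787068859 188.38177587519505 [-0.1461741  0.         0.         0.         0.       ]
[[0.0177, -0.9998, -0.007, -0.015], [-0.9988, -0.0174, -0.0465, 0.409], [0.0464, 0.0079, -0.9989, 1.1681], [0.0, 0.0, 0.0, 1.0]]
0.1 [ 9.84394972e-01  1.75972401e-01 -5.24256066e-05 -5.01203043e-04] 0.022 0.9988404690036733 [-0.09191045  0.3141087   0.04570209]
```

View pics/scene0.png

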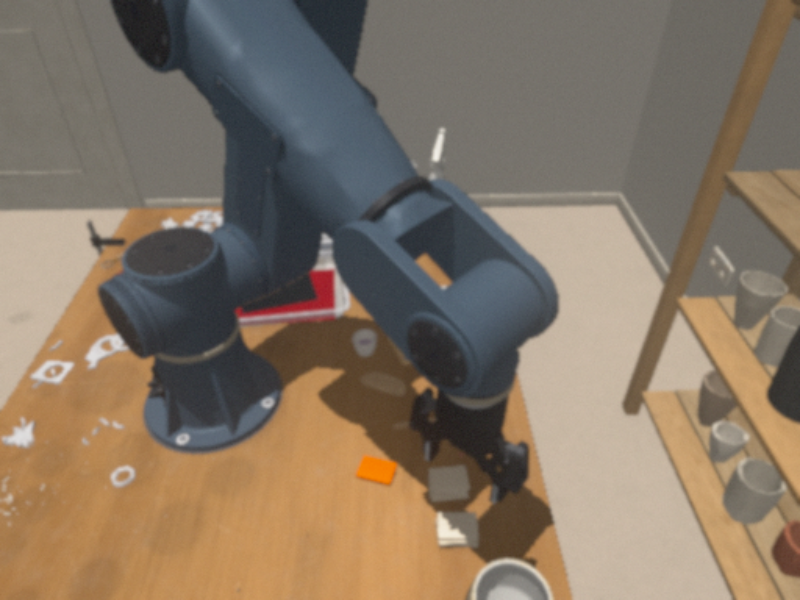

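View pics/top0.png

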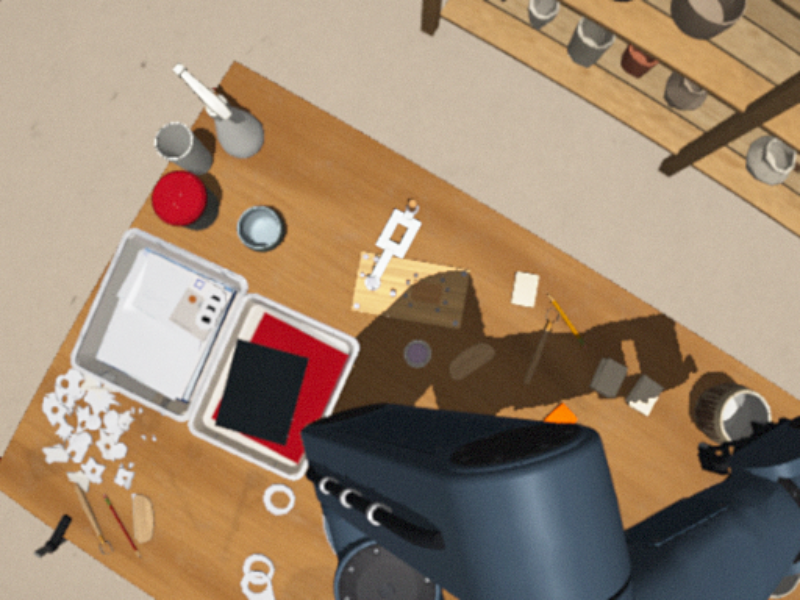

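The top view shows the board at (410,290), with the arm, frame and post going up to (412,204). Cream or grey tiles are at (525,289), (609,377) and (643,400), and an orange one is at (562,412). The blue-grey cup is at (260,228). Next I'll get heights and sizes from depth.

```bash
cat > h.py <<'E'
import numpy as np,cv2
def K(d): return np.array([[float(d["fx"]),0,float(d["cx"])],[0,float(d["fy"]),float(d["cy"])],[0,0,1]])
def ray(d,uv):
    p=cv2.undistortPoints(np.float64(uv).reshape(-1,1,2),K(d),np.float64(d["D"])).reshape(-1,2)
    T=np.array(d["camera_from_world"]);R=T[:3,:3];c=-R.T@T[:3,3]
    return c,(np.c_[p,np.ones(len(p))]@R),p
def onplane(d,uv,z):
    c,v,_=ray(d,uv); s=(z-c[2])/v[:,2]; return c+v*s[:,None]
def depthpts(d,uv):
    c,v,_=ray(d,uv); uv=np.int32(np.round(np.float64(uv).reshape(-1,2))); return c+v*np.array(d["depth"])[uv[:,1],uv[:,0]][:,None]
def proj(d,P):
    T=np.array(d["camera_from_world"]);rv,_=cv2.Rodrigues(T[:3,:3])
    return cv2.projectPoints(np.float64(P).reshape(-1,1,3),rv,T[:3,3],K(d),np.float64(d["D"]))[0].reshape(-1,2)
E
python3 - <<'E'
from h import *
d=np.load("pics/top0.npz"); k=512/800
for n,p in dict(A=(525,289),B=(609,377),C=(640,402),orange=(562,410),board=(440,312),board2=(365,300),bench=(490,250),bench2=(580,350),cupin=(262,226),smallcup=(417,353),post=(412,204)).items():
    print(n,np.round(depthpts(d,np.array(p)*k),3))
im=d["pixels"];Z=d["depth"]
crop=im[110:290,210:440]; cv2.imwrite("pics/crop1.png",cv2.resize(crop[:,:,::-1],None,fx=3.4,fy=3.3,interpolation=cv2.INTER_CUBIC))
cv2.imwrite("pics/crop2.png",cv2.resize(im[120:220,215:345][:,:,::-1],None,fx=6,fy=6,interpolation=cv2.INTER_CUBIC))
E
```

```text
A [[ 0.423 -0.241  0.01 ]]
B [[ 0.264 -0.393  0.034]]
C [[ 0.217 -0.458  0.022]]
orange [[ 0.201 -0.312  0.014]]
board [[ 0.378 -0.084  0.011]]
board2 [[0.398 0.054 0.01 ]]
bench [[ 0.495 -0.176  0.   ]]
bench2 [[ 0.311 -0.347  0.003]]
cupin [[0.533 0.251 0.005]]
smallcup [[ 0.302 -0.043  0.021]]
post [[ 0.563 -0.028  0.089]]
```

View pics/crop1.png

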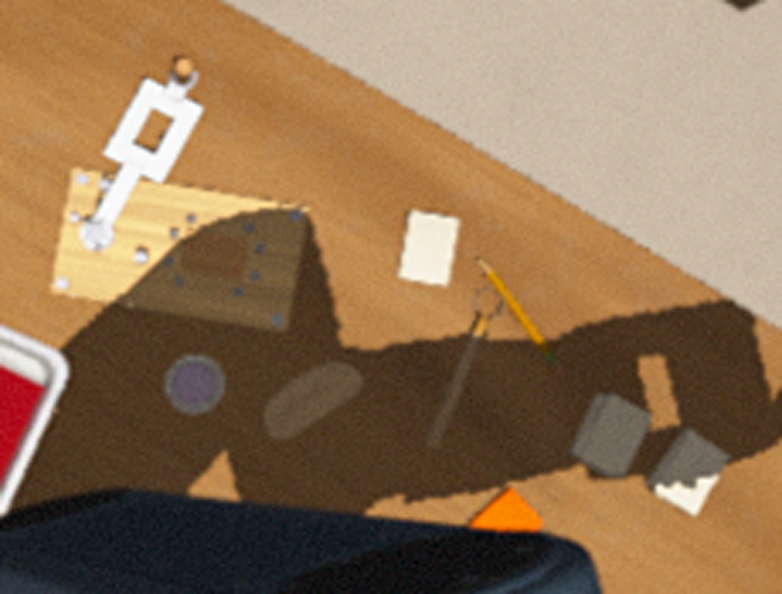

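View pics/crop2.png

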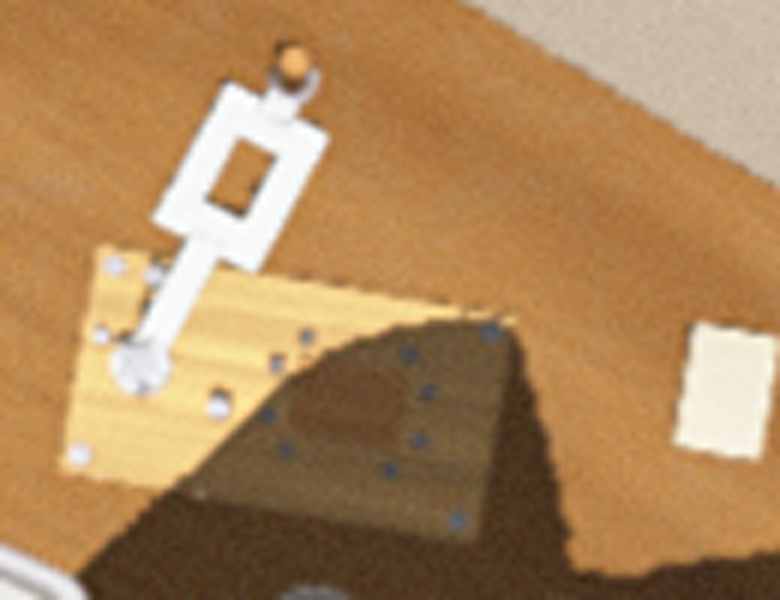

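The loose tile is at (525,289): cream, top at about 8–10 mm, single, in the clear. At (609,377) and (643,400) are stacks with tops at 34 and 22 mm, and the tile at (562,412) is orange. The crop confirms this. I'll swing the arm out of the way to get clear views from both cameras.

Run:
```python
from cell import r, optics
import cv2,numpy as np
q=np.array(r.current_q());q[0]=1.0
r.set_joints(q)
for n in("scene","top"):
    d=optics.get_image(n); np.savez(f"pics/{n}1.npz",**{k:np.array(v) for k,v in d.items()})
    cv2.imwrite(f"pics/{n}1.png",cv2.resize(d["pixels"][:,:,::-1],(800,600)))
t=np.load("pics/top1.npz")["pixels"]
cv2.imwrite("pics/crop3.png",cv2.resize(t[120:220,215:345][:,:,::-1],None,fx=6,fy=6,interpolation=cv2.INTER_CUBIC))
print(r.current_t(),r.current_tool_pos())
```

```text
3.7 [0.25722791 0.48584817 0.2528346 ]
```

View pics/scene1.png

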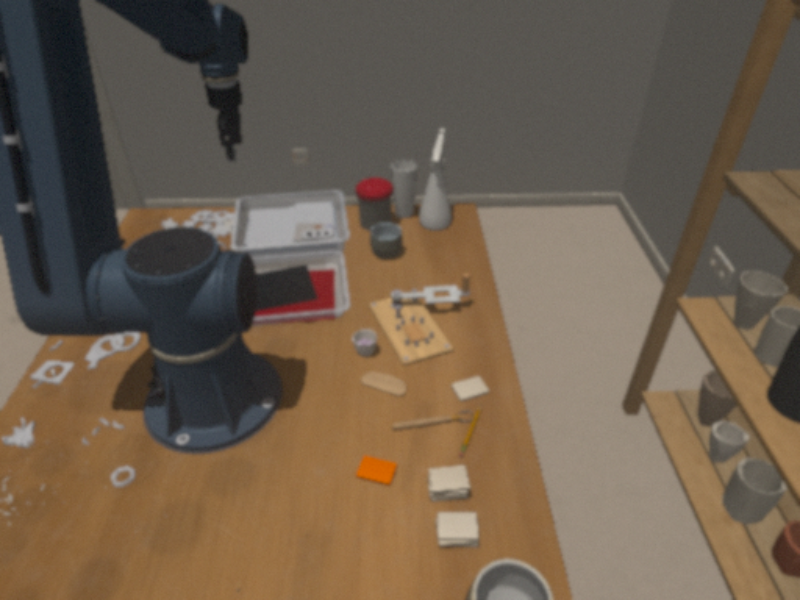

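View pics/crop3.png

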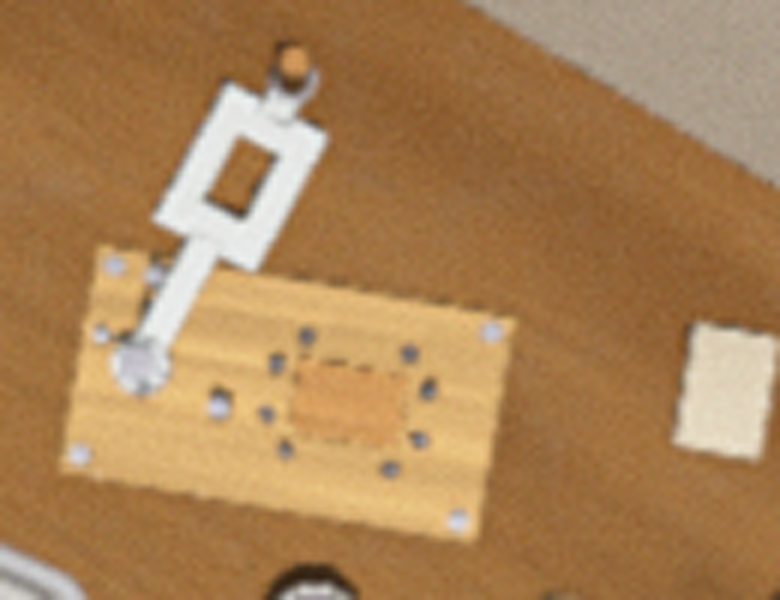

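```bash
cat > m.py <<'E'
from h import *
d=np.load("pics/top1.npz");im=d["pixels"];hsv=cv2.cvtColor(im,cv2.COLOR_RGB2HSV)
T=d["camera_from_world"];print("cam",-T[:3,:3].T@T[:3,3])
# tile
m=((hsv[...,1]<70)&(hsv[...,2]>150)).astype(np.uint8); m[:, :325]=0;m[:,350:]=0;m[:165]=0;m[205:]=0
c=max(cv2.findContours(m,0,cv2.CHAIN_APPROX_NONE)[0],key=cv2.contourArea)
ys,xs=np.nonzero(m);W=onplane(d,np.c_[xs,ys],0.008)
mm=W[:,:2].mean(0);rect=cv2.minAreaRect((W[:,:2]*1000).astype(np.float32));print("tile px",len(xs),"mean",mm,"rect",rect)
Cv=np.cov((W[:,:2]-mm).T);w,V=np.linalg.eigh(Cv);print("size",np.sqrt(12*w),"long ang",np.degrees(np.arctan2(V[1,1],V[0,1])))
# jig
def C(x,y): return (x/6+215-.5+0.08, y/6+120-.5+.08)
pins=[(307,336),(409,354),(429,388),(419,439),(390,469),(286,450),(265,414),(277,362)]
hat=cv2.GaussianBlur(hsv[...,2],(0,0),0.6).astype(float)
P=[]
for p in pins:
    u,v=C(*p);u0,v0=int(round(u)),int(round(v))
    w=im[v0-2:v0+3,u0-2:u0+3].astype(float)[...,0]; w=np.clip(np.median(w)-w,0,None)
    w=np.clip(w,0,None);Y,X=np.mgrid[v0-2:v0+3,u0-2:u0+3];P.append(((w*X).sum()/w.sum(),(w*Y).sum()/w.sum()))
Wp=onplane(d,P,0.021)[:,:2]; print("pins",np.round(Wp*1000,1).tolist());print("manual",np.round(onplane(d,[C(*p) for p in pins],0.021)[:,:2]*1000,1).tolist())
# model order (nest coords): image up=+x world ; jig -y -> image right => jig x = ? 
M=np.array([(28,25),(28,-25),(12,-37),(-12,-37),(-28,-25),(-28,25),(-12,37),(12,37)])/1000.
def fit(M,W):
    a=M-M.mean(0);b=W-W.mean(0);th=np.arctan2((a[:,0]*b[:,1]-a[:,1]*b[:,0]).sum(),(a*b).sum())
    R=np.array([[np.cos(th),-np.sin(th)],[np.sin(th),np.cos(th)]]);t=W.mean(0)-R@M.mean(0)
    return th,t,(M@R.T+t-W)
for w in (Wp,onplane(d,[C(*p) for p in pins],0.021)[:,:2]):
    th,t,res=fit(M,w);print("nest",t,"yaw deg",np.degrees(th),"res mm",np.round(res*1000,1).tolist())
R=np.array([[np.cos(th),-np.sin(th)],[np.sin(th),np.cos(th)]]);print("pivot from nest",t+R@[0,.1])
# board corners
bc=[(99,246),(517,318),(478,543),(63,470)];print("board",np.round(onplane(d,[C(*p) for p in bc],.01)[:,:2],4).tolist())
print("board model",np.round([t+R@(np.array(q)+[0,.1]) for q in [(.056,.032),(.056,-.172),(-.056,-.172),(-.056,.032)]],4).tolist())
print("pivot disc",onplane(d,[C(140,365)],.042),"post top",onplane(d,[C(294,60)],.089))
E
python3 m.py
```

```text
cam [ 0.35449221 -0.01706622  1.18577459]
tile px 294 mean [ 0.42395974 -0.23980675] rect ((423.92755126953125, -239.6961669921875), (41.744144439697266, 59.72601318359375), 80.87681579589844)
size [0.04168963 0.0595713 ] long ang 171.928544827623
pins [[445.4, -36.9], [437.8, -86.0], [421.5, -95.0], [397.5, -90.6], [383.1, -77.3], [392.0, -27.7], [407.9, -18.6], [432.4, -23.0]]
manual [[445.7, -37.1], [438.0, -85.7], [421.9, -95.5], [397.6, -91.1], [383.1, -77.5], [391.3, -28.0], [408.2, -17.8], [433.1, -23.0]]
nest [ 0.41471035 -0.05690071] yaw deg -9.015118155578044 res mm [[0.8, 0.3], [0.6, 0.1], [-0.7, -0.3], [-0.4, -0.9], [0.0, 0.1], [-1.0, -0.1], [0.8, 0.1], [-0.1, 0.7]]
nest [ 0.41487028 -0.05696509] yaw deg -8.906501910914617 res mm [[0.7, 0.5], [0.7, -0.3], [-0.9, 0.1], [-0.3, -0.6], [0.2, 0.2], [-0.2, 0.1], [0.5, -0.8], [-0.6, 0.8]]
pivot from nest [0.43035253 0.04182914]
board [[0.4883, 0.0635], [0.457, -0.1381], [0.3487, -0.1208], [0.3802, 0.0786]]
board model [[0.4906, 0.0648], [0.459, -0.1368], [0.3484, -0.1194], [0.38, 0.0821]]
pivot disc [[0.42914318 0.04100073 0.042     ]] post top [[ 0.56527523 -0.02807195  0.089     ]]
```

Tile measures 41.7 × 59.6 mm (right). The pin fit gives nest (0.4148, −0.0569), jig yaw −8.95°, residuals under 1 mm. The pivot and board predictions also match the image. Now the pick.

```bash
cat >> h.py <<'E'
def quat(deg):  # tool down, tool x at angle deg
    a=np.radians(deg)/2; return [np.cos(a),np.sin(a),0,0]
TILE=np.array([0.4240,-0.2397]);TY=-8.1;NEST=np.array([0.4148,-0.0569]);NY=-8.95
E
python3 - <<'E'
from cell import r, optics
from h import *
q=quat(TY)
print(r.inverse_kinematics([*TILE,.0225],q), r.inverse_kinematics([*NEST,.05],quat(NY+90)))
r.move_to([*TILE,.13],q)
r.set_gripper(0.68,20)
print(r.current_t(),r.current_opening(),r.current_tool_pos(),r.current_contact_force())
r.move_linear([*TILE,.04],vel=.15)
r.move_linear([*TILE,.0225],vel=.05)
print(r.current_t(),r.current_tool_pos(),r.current_contact_force())
for o in (.56,.53,.51,.50,.49):
    r.set_gripper(o,20); print(o,r.current_opening(),np.round(r.current_contact_force(),2),r.current_t())
d=optics.get_image("scene"); cv2.imwrite("pics/pick1.png",cv2.resize(d["pixels"][200:300,230:360,::-1],None,fx=6,fy=6,interpolation=cv2.INTER_CUBIC))
E
```

```text
[-6.10152269e-01  6.18379376e-01  1.95229344e+00 -4.44089210e-16
  5.70919840e-01  1.10201573e+00] [-2.47615495e-01  4.84689069e-01  2.11976481e+00 -4.44089210e-16
  5.37138774e-01 -9.14085272e-02]
6.7583 0.680593894057525 [ 0.42405597 -0.23959219  0.13001081] [ 0.82889086 -0.22712664 -0.33224973]
8.0083 [ 0.42391012 -0.23962702  0.02231507] [-1.16662815  0.07615862  0.03606524]
0.56 0.5591372798466789 [ 0.53 -0.58 -0.29] 8.275
0.53 0.5284446727324514 [-0.25 -0.31  0.  ] 8.4917
0.51 0.51192371988442 [-0.58  0.27 -0.12] 8.7083
0.5 0.5024702430792988 [-0.07  0.46  0.66] 8.925
0.49 0.49037106135678105 [-0.03  0.12  1.92] 9.1417
```

View pics/pick1.png

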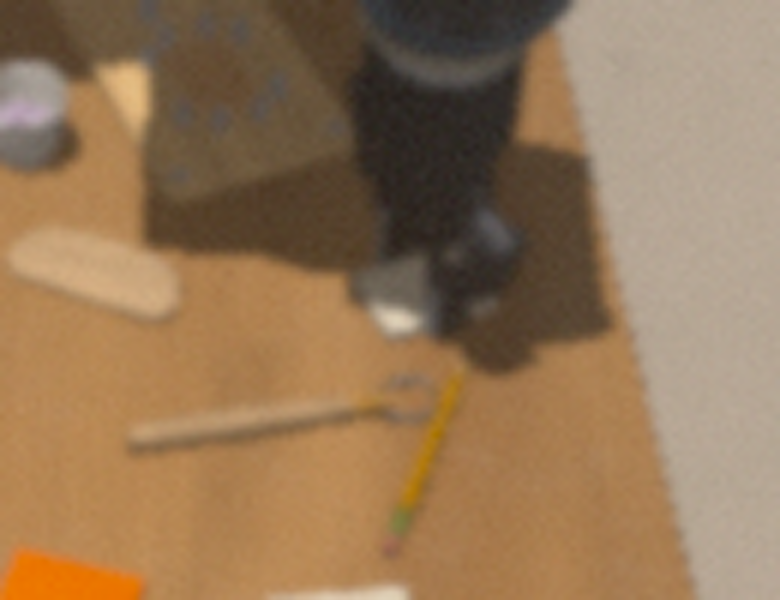

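The tile sits between the fingers. The opening isn't stalling yet at 0.49, so I'll keep closing in small steps.

Run:
```python
from cell import r, optics
from h import *
for o in (.48,.47,.46,.45):
    r.set_gripper(o,20); a=r.current_opening(); print(o,a,np.round(r.current_contact_force(),2),r.current_t())
    if a-o>.012: break
```

```text
0.48 0.48716757466513705 [-1.19  1.04  5.17] 9.4083
0.47 0.4848354900587205 [-2.64  0.59  5.85] 9.625
```

Run:
```python
from cell import r, optics
from h import *
p=[*TILE,.0225]
r.move_linear([*TILE,.030],vel=.03); print(r.current_opening(),np.round(r.current_contact_force(),2))
r.move_linear([*TILE,.075],vel=.1); print(r.current_opening(),np.round(r.current_contact_force(),2),r.current_t())
d=optics.get_image("scene"); cv2.imwrite("pics/pick2.png",cv2.resize(d["pixels"][180:290,240:370,::-1],None,fx=6,fy=5.4,interpolation=cv2.INTER_CUBIC))
```

```text
0.48286558524355283 [-0.02  0.9   0.52]
0.483244652144817 [-1.18 -0.18 -0.79] 10.625
```

View pics/pick2.png

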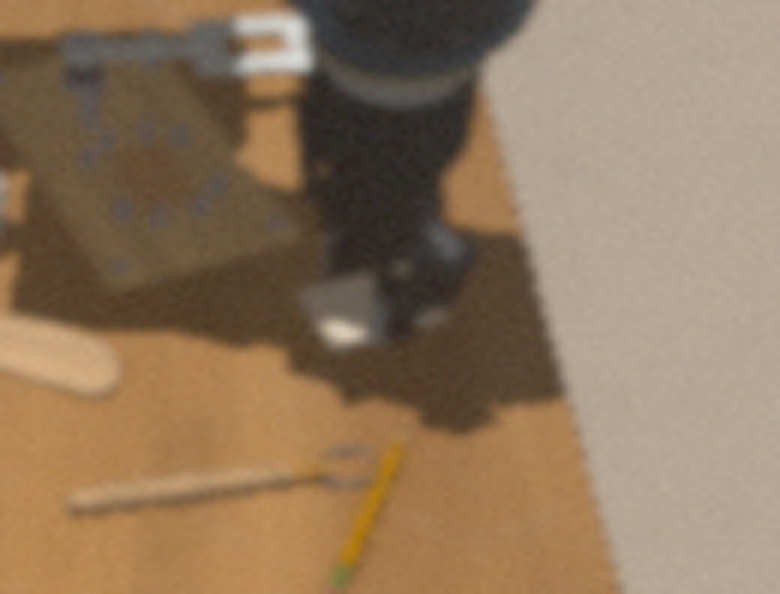

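The tile lifted with the fingers. Next I'll carry it over the nest and look before lowering.

Run:
```python
from cell import r, optics
from h import *
r.move_linear([*TILE,.10],vel=.15)
r.move_to([*NEST,.09],quat(NY+90))
r.move_linear([*NEST,.058],vel=.1)
print(r.current_opening(),np.round(r.current_contact_force(),2),r.current_t(),r.current_tool_pos())
for n in("scene","top"):
    d=optics.get_image(n); np.savez(f"pics/{n}2.npz",**{k:np.array(v) for k,v in d.items()})
    u,v=np.int32(proj(d,[[*NEST,.04]])[0]); print(n,u,v)
    s=d["pixels"][v-55:v+55,u-65:u+65,::-1]
    cv2.imwrite(f"pics/place_{n}.png",cv2.resize(s,None,fx=6,fy=5.4,interpolation=cv2.INTER_CUBIC))
```

```text
0.48550937670957034 [-0.29 -1.    0.09] 12.5583 [ 0.41481096 -0.05715427  0.05798745]
scene 264 206
top 272 186
```

View pics/place_scene.png

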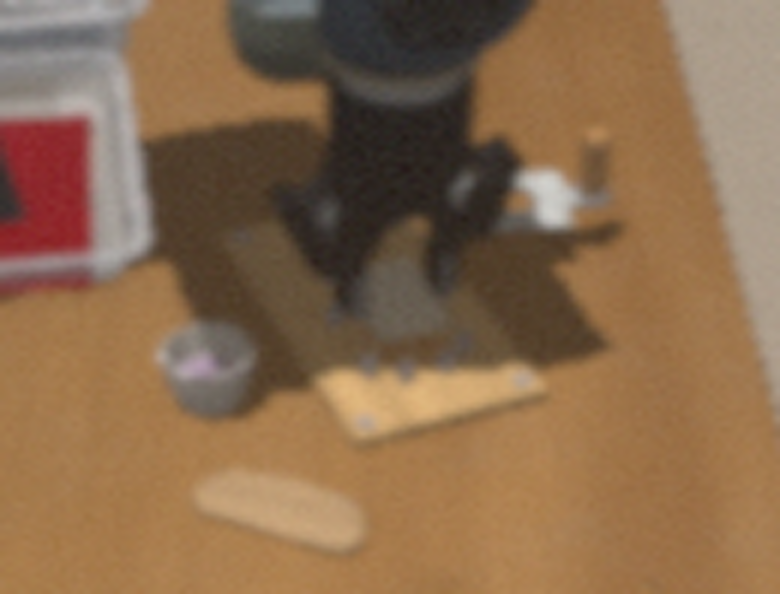

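View pics/place_top.png

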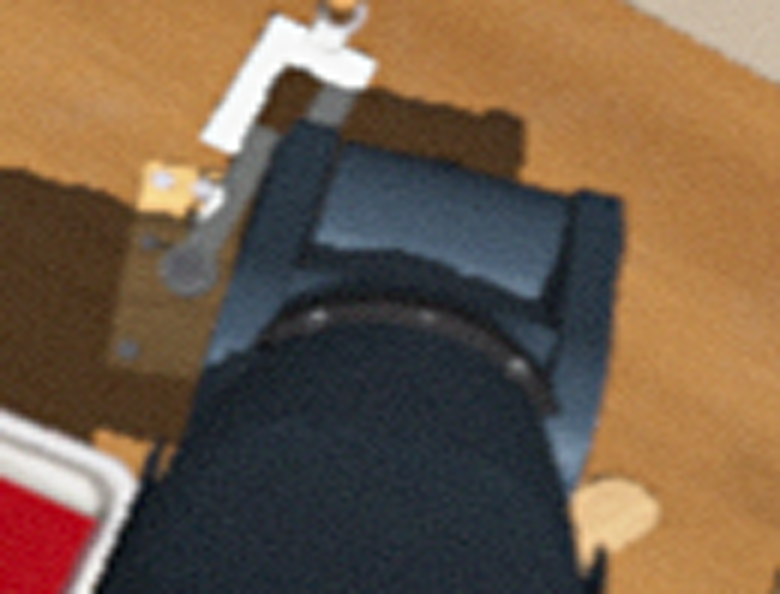

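The tile hangs flat between the fingers above the nest, at about (400,295) in the crop. I'll check its end edges against the predicted corners, and the scene camera's bias against the pins.

Run:
```python
from h import *
a=np.radians(NY);R=np.array([[np.cos(a),-np.sin(a)],[np.sin(a),np.cos(a)]])
def N(x,y,z): return [*(NEST+R@[x,y]),z]
d=np.load("pics/scene2.npz");d1=np.load("pics/scene1.npz")
def draw(d,box,pts,name,f=12):
    u0,v0,w,h=box;s=cv2.resize(d["pixels"][v0:v0+h,u0:u0+w,::-1],None,fx=f,fy=f,interpolation=cv2.INTER_CUBIC)
    s=cv2.convertScaleAbs(s,alpha=1.5)
    for P,c in pts:
        q=((proj(d,P)-[u0,v0]+.5)*f).astype(np.int32)
        if len(q)>1: cv2.polylines(s,[q],True,c,1)
        else: cv2.circle(s,tuple(int(t) for t in q[0]),4,c,1)
    cv2.imwrite(name,s)
pins=[([N(x,y,.024)],(0,0,255)) for x,y in [(28,25),(28,-25),(12,-37),(-12,-37),(-28,-25),(-28,25),(-12,37),(12,37)] for x,y in [(x/1e3,y/1e3)]]
t=lambda z,c:([N(.021,.03,z),N(.021,-.03,z),N(-.021,-.03,z),N(-.021,.03,z)],c)
draw(d,(240,180,60,48),pins+[t(.0435,(0,255,0)),t(.0355,(255,255,0))],"pics/chk.png")
draw(d1,(240,180,60,48),pins,"pics/chk1.png")
```

```text
(no output)
```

View pics/chk.png

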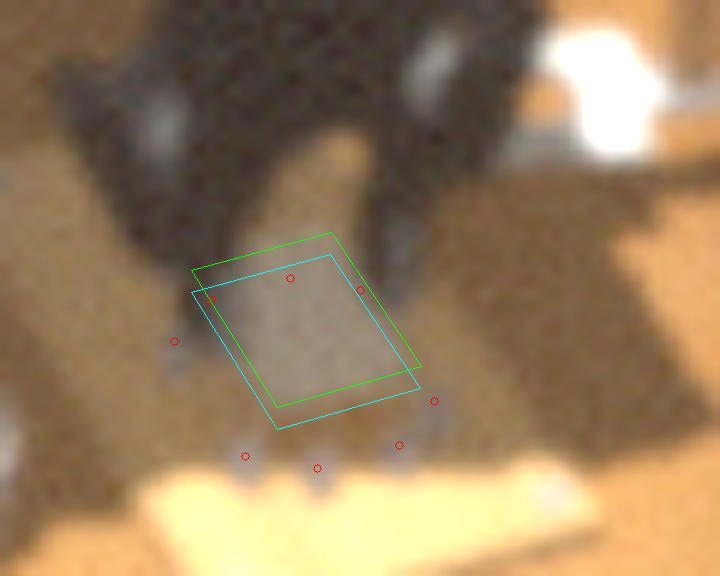

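View pics/chk1.png

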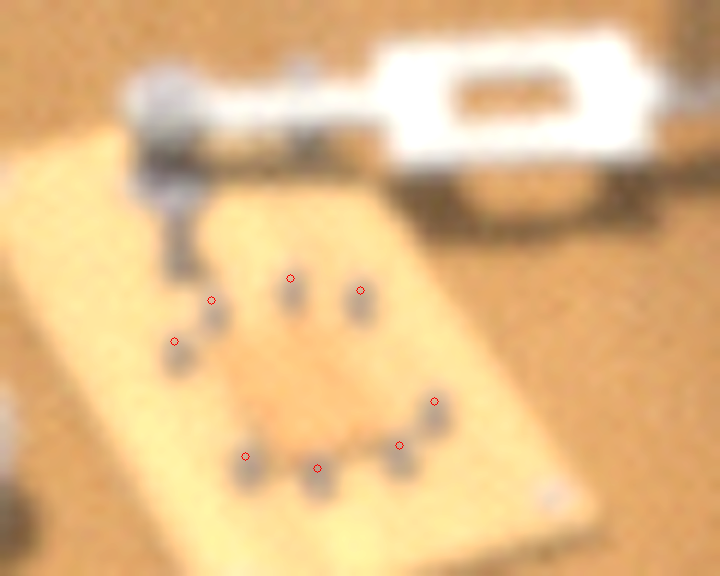

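Predictions match the pins and the tile's top edge to about 1 mm. Lowering with force checks.

Run:
```python
from cell import r, optics
from h import *
f0=np.array(r.current_contact_force());z=.046
r.move_linear([*NEST,z],vel=.06)
print(np.round(np.array(r.current_contact_force())-f0,2))
while z>.0384:
    z-=.0015 if z>.0415 else .0008
    r.move_linear([*NEST,z],vel=.03)
    f=np.array(r.current_contact_force())-f0; print(round(z,4),np.round(f,1),round(r.current_opening(),3),round(r.current_tool_pos()[2],4))
    if f[2]>4 or np.hypot(*f[:2])>5: break
print(r.current_t())
```

```text
[-0.14  0.96 -0.43]
0.0445 [-0.   0.  -0.5] 0.486 0.0445
0.043 [-0.3  0.2 -0. ] 0.484 0.043
0.0415 [0.2 0.4 0.6] 0.486 0.0414
0.0407 [-0.1  0.4 -0.8] 0.484 0.0407
0.0399 [-0.8  0.7 -0.5] 0.483 0.0399
0.0391 [-1.   0.6  0.1] 0.482 0.0391
0.0383 [-0.7 -0.1  5.3] 0.485 0.0385
14.7583
```

Contact came at exactly the expected height (0.0385), with no contact on the way down, so it isn't riding on the pins. Releasing it.

Run:
```python
from cell import r, optics
from h import *
r.set_gripper(.53);r.set_gripper(.68)
print(np.round(r.current_contact_force(),2))
r.move_linear([*NEST,.07],vel=.1)
r.move_linear([*NEST,.14],vel=.25)
q=np.array(r.current_q()); q[0]=.75
r.set_joints(q); print(r.current_t(),r.current_tool_pos())
for n in("scene","top"):
    d=optics.get_image(n); np.savez(f"pics/{n}3.npz",**{k:np.array(v) for k,v in d.items()})
    u,v=np.int32(proj(d,[[*NEST,.02]])[0])
    cv2.imwrite(f"pics/placed_{n}.png",cv2.resize(d["pixels"][v-45:v+35,u-45:u+55,::-1],None,fx=7,fy=7,interpolation=cv2.INTER_CUBIC))
    if n=="top":
        z=d["depth"]; 
        a=np.radians(NY);R=np.array([[np.cos(a),-np.sin(a)],[np.sin(a),np.cos(a)]])
        for o in [(0,0),(.015,.022),(.015,-.022),(-.015,-.022),(-.015,.022)]:
            print(o,np.round(depthpts(d,proj(d,[[*(NEST+R@o),.024]]))[0],4))
```

```text
[ 0.13  0.2  -0.08]
17.6417 [0.27315215 0.31714561 0.13967997]
(0, 0) [ 0.4148 -0.0569  0.0247]
(0.015, 0.022) [ 0.4333 -0.0376  0.0205]
(0.015, -0.022) [ 0.4261 -0.0809  0.025 ]
(-0.015, -0.022) [ 0.3965 -0.0762  0.0259]
(-0.015, 0.022) [ 0.4033 -0.0328  0.026 ]
```

View pics/placed_scene.png

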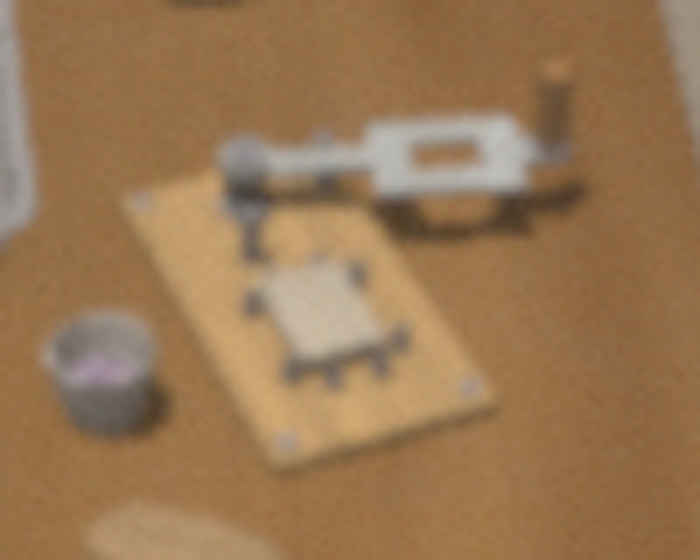

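View pics/placed_top.png

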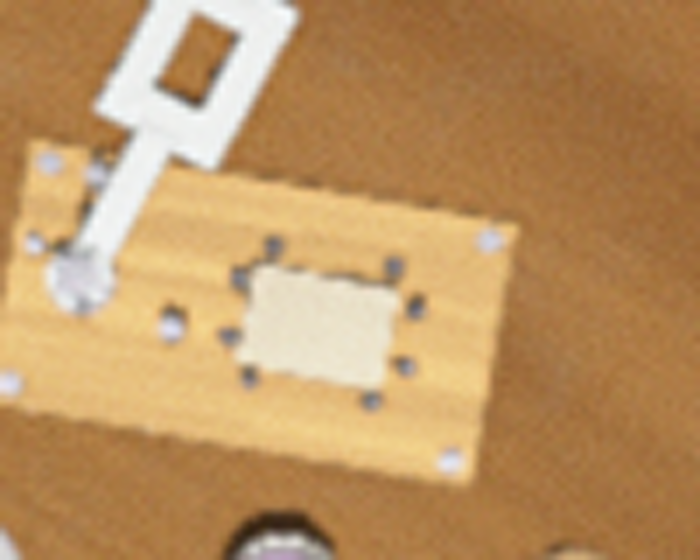

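The tile lies inside all eight pins, clear of their tops. I'll check flatness from the saved depth, then take the post.

```bash
python3 - <<'E'
from h import *
d=np.load("pics/top3.npz");hsv=cv2.cvtColor(d["pixels"],cv2.COLOR_RGB2HSV)
u,v=np.int32(proj(d,[[*NEST,.024]])[0]); m=np.zeros(hsv.shape[:2],bool); m[v-12:v+13,u-14:u+15]=1
m&=(hsv[...,1]<65)&(hsv[...,2]>140); ys,xs=np.nonzero(cv2.erode(m.astype(np.uint8),np.ones((3,3))))
P=depthpts(d,np.c_[xs,ys]);A=np.c_[P[:,:2]-NEST,np.ones(len(P))];c=np.linalg.lstsq(A,P[:,2],rcond=None)[0];print("tilt,z",c,len(P))
ys,xs=np.nonzero(m);print(onplane(d,np.c_[xs,ys],.024).mean(0)[:2]-NEST,cv2.minAreaRect((onplane(d,np.c_[xs,ys],.024)[:,:2]*1000).astype(np.float32)))
E
python3 - <<'E'
from cell import r, optics
from h import *
P=np.array([.5651,-.0282]); q=quat(152.65)
r.move_to([*P,.15],q)
r.set_gripper(.6,40)
r.move_linear([*P,.10],vel=.2)
f0=np.array(r.current_contact_force())
r.move_linear([*P,.0675],vel=.1)
print(np.round(np.array(r.current_contact_force())-f0,2),r.current_t())
d=optics.get_image("scene");u,v=np.int32(proj(d,[[*P,.06]])[0])
cv2.imwrite("pics/post1.png",cv2.resize(d["pixels"][v-40:v+40,u-50:u+50,::-1],None,fx=7,fy=7,interpolation=cv2.INTER_CUBIC))
E
```

```text
tilt,z [-2.63058832  0.99205537  0.02065697] 226
[-0.00245089  0.00233567] ((409.5851135253906, -56.2033576965332), (76.59907531738281, 47.25106430053711), 81.52685546875)
[ 0.91  0.34 -1.01] 20.5167
```

View pics/post1.png

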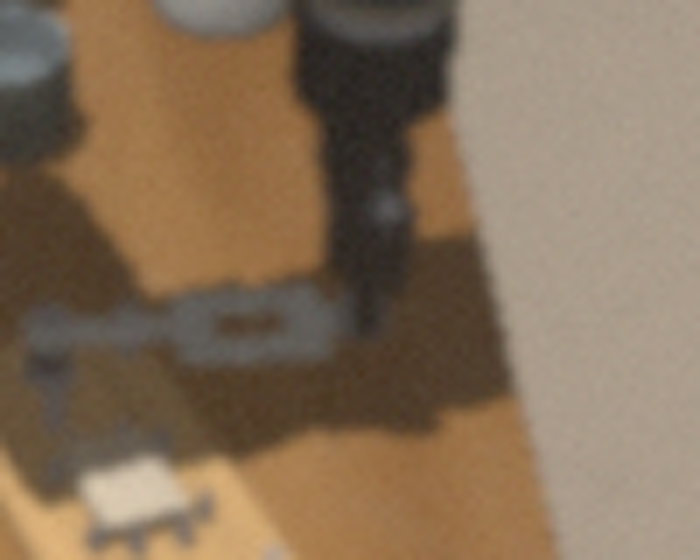

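That plane fit took in zero-depth and stray pixels (76 mm rectangle), so it isn't valid. I'll redo it with one clean contour. The fingers straddle the post with no contact force.

```bash
python3 - <<'E'
from h import *
d=np.load("pics/top3.npz");hsv=cv2.cvtColor(d["pixels"],cv2.COLOR_RGB2HSV)
u,v=np.int32(proj(d,[[*NEST,.024]])[0]); m=np.zeros(hsv.shape[:2],np.uint8); m[v-12:v+13,u-14:u+15]=1
m&=((hsv[...,1]<65)&(hsv[...,2]>165)).astype(np.uint8)
n,l,s,_=cv2.connectedComponentsWithStats(m,connectivity=4);k=1+np.argmax(s[1:,4]);m=(l==k).astype(np.uint8)
m=cv2.morphologyEx(m,cv2.MORPH_OPEN,np.ones((3,3)));ys,xs=np.nonzero(m);W=onplane(d,np.c_[xs,ys],.024)[:,:2]
print(len(xs),W.mean(0)-NEST,cv2.minAreaRect((W*1000).astype(np.float32)))
ys,xs=np.nonzero(cv2.erode(m,np.ones((3,3))));P=depthpts(d,np.c_[xs,ys]);g=(P[:,2]<.05)&(P[:,2]>.005);P=P[g]
print("bad",(~g).sum());A=np.c_[P[:,:2]-NEST,np.ones(len(P))];c=np.linalg.lstsq(A,P[:,2],rcond=None)[0];print("slope,z",c,"std",(A@c-P[:,2]).std(),len(P))
E
cat > arc.py <<'E'
from h import *
PIV=np.array([.4302,.0417]);A0=np.radians(-27.35)
def pose(th,rad=.152,z=.0675):
    a=A0-th; return [*(PIV+rad*np.array([np.cos(a),np.sin(a)])),z],quat(np.degrees(a)+180)
E
python3 - <<'E'
from cell import r, optics
from arc import *
r.set_gripper(.1,40); print(r.current_opening(),np.round(r.current_contact_force(),2),r.current_t())
for th in np.arange(.125,.51,.125):
    p,q=pose(th); r.move_linear(p,q,vel=.1); print(th,np.round(r.current_contact_force(),1),round(r.current_opening(),3),np.round(r.current_torque(),2))
print(r.current_t())
E
```

```text
302 [-0.00192418  0.00256246] ((412.70721435546875, -53.97114181518555), (60.50201416015625, 41.23893356323242), 80.67491149902344)
bad 1
slope,z [-0.02431081  0.00964823  0.02380279] std 0.0022777029840485466 225
0.17646335925770612 [0.61 1.3  4.89] 20.975
0.125 [-1.8  2.1  6.1] 0.174 [0.47 0.14 0.  ]
0.25 [-1.1  2.8  6.8] 0.172 [ 0.62  0.17 -0.  ]
0.375 [-1.4  4.7  7.3] 0.176 [0.75 0.24 0.04]
0.5 [-1.8  6.9  8. ] 0.176 [0.98 0.23 0.02]
22.3417
```

Tile confirmed flat: top at 23.8 mm, slope within noise, inside the pins. The swing works and tangential force matches the spring. There is a growing radial force of about 7 N, so I'll trim the radius as I go.

Run:
```python
from cell import r, optics
from arc import *
rad=.151
for th in (.5,.6,.7,.8,.9,1.0,1.1,1.17,1.21):
    p,q=pose(th,rad); r.move_linear(p,q,vel=.1); f=np.array(r.current_contact_force()); a=A0-th
    fr=f[0]*np.cos(a)+f[1]*np.sin(a); ft=f[0]*np.sin(a)-f[1]*np.cos(a)
    print(round(th,3),"rad %.4f Fr %.1f Ft %.1f Fz %.1f"%(rad,fr,ft,f[2]),round(r.current_opening(),3))
    rad+=np.clip(fr*.00012,-.0006,.0006)
print(r.current_t())
```

```text
0.5 rad 0.1510 Fr -0.1 Ft -2.0 Fz 5.7 0.176
0.6 rad 0.1510 Fr -2.1 Ft -1.9 Fz 6.4 0.176
0.7 rad 0.1507 Fr -2.5 Ft -3.1 Fz 6.4 0.179
0.8 rad 0.1504 Fr -1.1 Ft -3.7 Fz 5.5 0.175
0.9 rad 0.1503 Fr -2.9 Ft -3.3 Fz 5.8 0.178
1.0 rad 0.1500 Fr -1.2 Ft -4.3 Fz 4.4 0.174
1.1 rad 0.1498 Fr -2.0 Ft -3.6 Fz 5.5 0.177
1.17 rad 0.1496 Fr -1.1 Ft -4.7 Fz 4.9 0.177
1.21 rad 0.1494 Fr -0.5 Ft -3.7 Fz 6.3 0.178
24.9
```

Now the last bit onto the stop, in 0.6 mm steps.

Run:
```python
from cell import r, optics
from arc import *
rad=.1494;th=1.21
while th<1.32:
    th+=.004
    p,q=pose(th,rad); r.move_linear(p,q,vel=.03); r.sleep(.05); f=np.array(r.current_contact_force()); a=A0-th
    fr=f[0]*np.cos(a)+f[1]*np.sin(a); ft=f[0]*np.sin(a)-f[1]*np.cos(a)
    print(round(th,3),"Fr %.1f Ft %.1f Fz %.1f"%(fr,ft,f[2]),round(r.current_opening(),3))
    if ft<-17: break
r.sleep(.3);print(r.current_t(),r.current_tool_pos(),np.round(r.current_contact_force(),1))
for n in("scene","top"):
    d=optics.get_image(n); np.savez(f"pics/{n}4.npz",**{k:np.array(v) for k,v in d.items()})
    u,v=np.int32(proj(d,[[*NEST,.03]])[0]);cv2.imwrite(f"pics/end_{n}.png",cv2.resize(d["pixels"][v-45:v+40,u-50:u+55,::-1],None,fx=7,fy=7,interpolation=cv2.INTER_CUBIC))
```

```text
1.214 Fr 0.3 Ft -3.4 Fz 5.5 0.178
1.218 Fr 1.3 Ft -4.2 Fz 6.5 0.174
1.222 Fr 0.4 Ft -4.1 Fz 6.8 0.177
1.226 Fr 0.1 Ft -3.4 Fz 5.5 0.175
1.23 Fr 0.1 Ft -4.6 Fz 6.5 0.176
1.234 Fr -0.6 Ft -3.9 Fz 6.5 0.174
1.238 Fr -0.0 Ft -4.4 Fz 6.3 0.179
1.242 Fr -0.9 Ft -4.1 Fz 6.3 0.175
1.246 Fr 0.0 Ft -5.1 Fz 4.0 0.178
1.25 Fr -1.9 Ft -7.5 Fz 3.2 0.172
1.254 Fr -2.3 Ft -9.6 Fz 0.8 0.174
1.258 Fr -3.0 Ft -11.3 Fz 0.1 0.179
1.262 Fr -2.8 Ft -13.6 Fz -1.1 0.177
1.266 Fr -5.3 Ft -14.9 Fz -3.8 0.174
1.27 Fr -5.1 Ft -16.9 Fz -5.0 0.173
1.274 Fr -6.1 Ft -18.5 Fz -6.7 0.178
30.0 [ 0.40703835 -0.10621758  0.0682635 ] [19.6  2.2 -6.6]
```

View pics/end_scene.png

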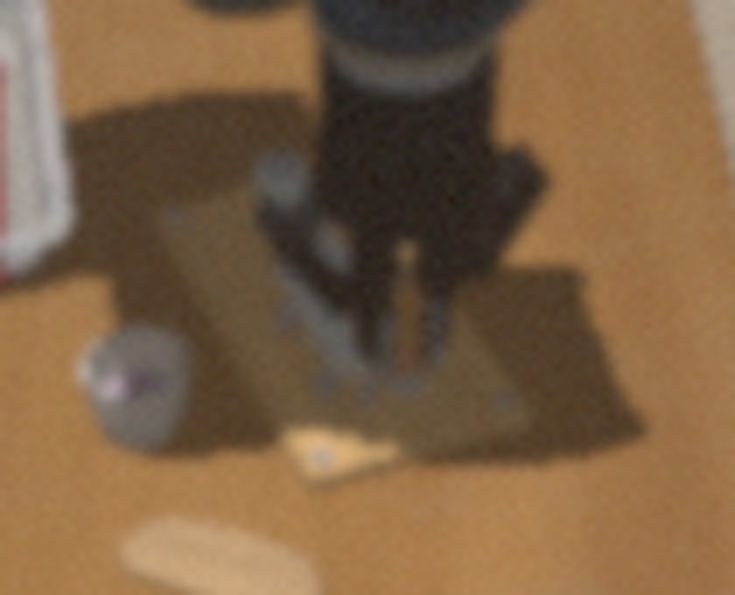

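View pics/end_top.png

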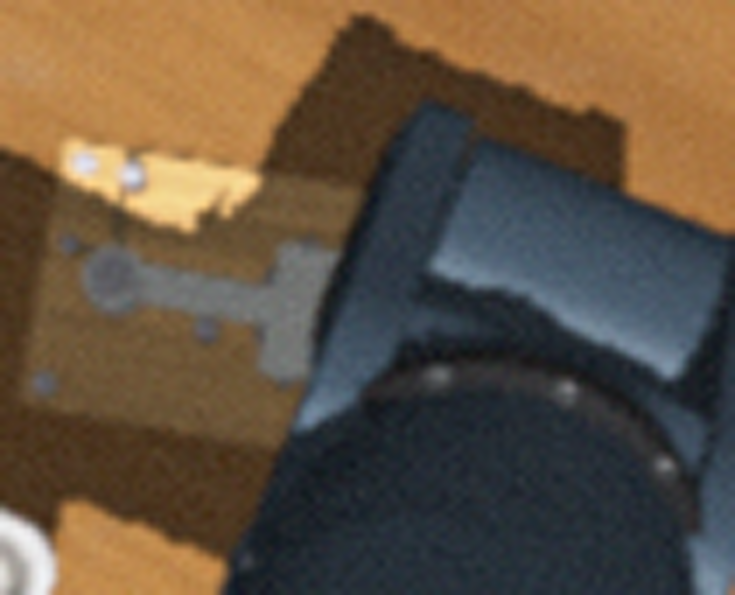

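The arm lies along the jig against the stop post (205,328 in the top crop). Force rose from 1.246 rad on, as it should for a stop at 1.25. The post is still gripped, with about 18 N pushing it onto the stop. Handing in.

Run:
```python
from cell import r, optics
from h import *
d=optics.get_image("scene"); a=np.load("pics/scene1.npz")["pixels"]
p=proj(d,[[.533,.251,.03]])[0].astype(int); print("cup",p,np.abs(d["pixels"][p[1]-12:p[1]+12,p[0]-10:p[0]+10].astype(int)-a[p[1]-12:p[1]+12,p[0]-10:p[0]+10]).mean())
print(r.current_t(),np.round(r.current_contact_force(),1),r.current_opening())
r.hand_in()
```

```text
cup [248 154] 13.2
30.15 [19.7  1.9 -6.9] 0.17447358114561717
the job is handed in; nothing more can be done
```

The tile is lying in the pin nest and released. The stencil arm is hard up against its stop, with the gripper still holding its post. I handed the job in at 30.2 s; no verdict was reported.

**Tile:** I closed on the tile in small steps, with the grip set to its 20 N minimum and stopped just after contact. The actual grip can't be read out. After release, its top was at 23.8 mm, flat within measuring noise, and inside all eight pins.

**Arm:** Side force stayed at the spring's 4 N until 1.246 rad, then climbed, so the stop is where it should be (1.25 rad). I finished with about 18 N sideways on the post, and the gripper's opening showed it was still held. The last top view shows the arm against the stop post. The gripper hides the tile there, so its last direct check was before the swing.

**Checks that failed or disagreed:**
- My first flatness fit took in stray pixels and was redone.
- The radius of the swing had to be trimmed by about 2.5 mm to relieve a 7 N radial pull.
- The final before-and-after comparison at the cup was inconclusive: the pixels differed by 13 grey levels, possibly from the changed shadow. The arm never came near the cup, and it was still upright in the view taken while I was lining up on the post.

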